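# Find the rocking junction-box lid and press it home

## Task

One of the four white junction-box lids on the board is not clipped in. Press lightly with a fingertip near the edge of one lid after another until you find the one that rocks, then press that lid down in its middle until it is fully home and sits firm and level. Only press: do not lift a lid or force it, and leave the loose things round the board where they are.

Things in the scene. Friction and masses are not known exactly. Their poses are not given: they have to be found in the camera images.
- cover_1: one of four identical white square lids, 74 x 74 mm, 18 mm high, over grey junction boxes. Origin: centre of its underside, 18 mm below the middle of its flat top; z up, x and y along its sides. Tops lie 46 to 56 mm above the worktop; the boxes' heights differ, so height does not show which is loose. The numbers do not tell the places in the row, and any may be the loose one
- sink_1 (a joint): how far cover_1 has gone straight down since the start, m: 0 at the start for all four, firm or loose; 0.007 when the loose lid is home, negative if lifted; does not show tipping. The loose lid stands level on a pivot under its middle; pressed there it stays put up to about 10 N, then slides down 7 mm, is home, stays and rocks no more
- cover_2: one of four identical white square lids, 74 x 74 mm, 18 mm high, over grey junction boxes. Origin: centre of its underside, 18 mm below the middle of its flat top; z up, x and y along its sides. Tops lie 46 to 56 mm above the worktop; the boxes' heights differ, so height does not show which is loose. The numbers do not tell the places in the row, and any may be the loose one
- sink_2 (a joint): how far cover_2 has gone straight down since the start, m: 0 at the start for all four, firm or loose; 0.007 when the loose lid is home, negative if lifted; does not show tipping. The loose lid stands level on a pivot under its middle; pressed there it stays put up to about 10 N, then slides down 7 mm, is home, stays and rocks no more
- cover_3: one of four identical white square lids, 74 x 74 mm, 18 mm high, over grey junction boxes. Origin: centre of its underside, 18 mm below the middle of its flat top; z up, x and y along its sides. Tops lie 46 to 56 mm above the worktop; the boxes' heights differ, so height does not show which is loose. The numbers do not tell the places in the row, and any may be the loose one
- sink_3 (a joint): how far cover_3 has gone straight down since the start, m: 0 at the start for all four, firm or loose; 0.007 when the loose lid is home, negative if lifted; does not show tipping. The loose lid stands level on a pivot under its middle; pressed there it stays put up to about 10 N, then slides down 7 mm, is home, stays and rocks no more
- cover_4: one of four identical white square lids, 74 x 74 mm, 18 mm high, over grey junction boxes. Origin: centre of its underside, 18 mm below the middle of its flat top; z up, x and y along its sides. Tops lie 46 to 56 mm above the worktop; the boxes' heights differ, so height does not show which is loose. The numbers do not tell the places in the row, and any may be the loose one
- sink_4 (a joint): how far cover_4 has gone straight down since the start, m: 0 at the start for all four, firm or loose; 0.007 when the loose lid is home, negative if lifted; does not show tipping. The loose lid stands level on a pivot under its middle; pressed there it stays put up to about 10 N, then slides down 7 mm, is home, stays and rocks no more
- board: plywood board fixed to the worktop, 100 x 445 x 14 mm (x, y, z), origin under its centre; the boxes stand in a row along its y, 115 mm apart. A firm lid gives under 1 mm and 0.03 rad; the loose one, pressed with 1 to 3 N 20 to 30 mm from its middle towards any side, tips up to 0.2 rad (pressed side sinks 4 to 6 mm, opposite edge rises) and levels again when let go
- bulb: white spot lamp standing on its face, 51 mm across, 58 mm high, origin under its centre; loose, beyond the +y end of the board; leave alone
- tape: roll of black tape lying flat, 55 mm across, 19 mm high, origin under its centre; loose, beyond the -y end of the board; leave alone
- terminals: white terminal strip lying on the board between the two middle lids, across the row, 19 x 66 x 16 mm (long along its y), origin under its centre; loose; leave alone
- pencil: red pencil, 7 mm thick, 142 mm long (along its y), origin under its centre, lying on the worktop just in front of the board; loose; leave alone
Things that resemble listed ones, but are neither listed nor needed, are in the scene too. What is shaped like the part that bears cover_2 but yellow is not meant.

How it is judged:
By the outcome, as a careful person would: the job done as asked, in the order asked, and still so for the second after the job is handed in, with the robot touching nothing.
It also fails if it takes over 48 s, if anything falls off the work surface, if the arm or the gripper's body presses on something with over 40 N, if the wrist force passes 120 N, or if a joint passes its speed limit or range.

## Robot

A 6-joint arm with a two-finger parallel gripper is mounted at the origin on a cart in front of the work surface, level with it; the furniture and walls round the work are solid. World frame = base frame: x ahead of the robot, y to its left, z up, the work surface at z = 0. Lengths are in m, angles in degrees, forces in N, time in s.
With the tool pointing down it reaches from about 0.25 to 0.725 m from the base axis. Payload 9.7 kg.
Tool frame: the origin (TCP) lies midway between the tips of the shut fingers; the grasp point (between the pads) lies 19 mm behind it; y points along the fingers, x is the direction in which the jaws open and shut, and the axes are right-handed (so a half turn about y gives the same grasp; the last joint's range is limited). The gripper opens to 85 mm and grips with 20 to 120 N. Pads are 22 mm wide; open, the fingers measure 114 mm over their backs; the gripper's body (76 mm by 85 mm) begins 54 mm behind the grasp point. The pads swing forward as they close: fully open they stand 13 mm farther back than shut.
Start: joints at [-75.401, 4.979, 10.078, 95.1, 0, 90], TCP at [0.139, -0.532, 0.231] pointing down, gripper open.
Joint ranges: [-179.16, 179.16], [-48.56, 103.87], [-65.8, 70.77], [-126.05, 130.52], [-82.76, 87.17], [-180, 180]. Speed limits (degrees/s): [127.2, 127.2, 147.25, 180, 180, 180].

## Interface

Orientations are given as [roll, pitch, yaw] about the fixed x, y, z axes, in that order (R = Rz(yaw) Ry(pitch) Rx(roll)).
In Python, from workcell import get_obs, camera, job_done gives the robot as it stands.
- The arm moves only by the tool play_rows, never from a script. Its argument "moves" is a list of rows, each a list of 3 entries, a list of its own where there are three numbers: the turn, a rotation vector about the tool's x, y, z in degrees, then the shift along the tool's x, y, z in m, then the opening in per cent of the stroke, from 0 (shut) to 100 (fully open). A call has exactly 5 rows; each row is the pose to reach, as a shift and turn from the pose commanded when the call began, along the tool's axes at that moment; what a row does not reach only later rows make up. A row lasts 1/10 s, in which the tool goes at most 50 mm and 8.59 degrees, less where a joint would pass 70% of its speed; a pose out of reach is approached as far as the arm can. A call with a gripper value outside its range is refused whole. The fingers move at their own pace and stop on an object; "grip_force" is the grip in N (left out, the last holds). Time passes only in rows, so rows that repeat a pose let the fingers close, or fill a call up. It gives the time, the measured TCP pose, the force and the opening at its end, in the units of the state.
- get_obs(): the state, without advancing time (a new reading comes with each control period).
- camera(name): name is "scene" or "side" or "wrist"; returns a dict with "img" (480x640x3 uint8, red, green, blue), "fov_y" (degrees; the focal length in pixels is half the picture's height over the tangent of half this angle, whatever the lens; pixels are square), "cx", "cy" (the principal point, pixels), "world_from_camera" (4x4, takes a point from camera to world coordinates). Camera axes: x right, y up, looking along -z (the intrinsics and any distortion apply to the point x, -y, -z); pixel columns grow to the right and rows downward; lengths in m; the calibration is good to about 2 mm. A picture is of the moment at which its call begins. There is no depth.
- job_done(): hands the job in, once; it reports no verdict.
The state is a dict: "time": time; "q": joint angles; "qd": joint speeds; "joint_efforts": joint torques, N m; "ee_pos": TCP position; "tcp_rot": TCP orientation; "wrist_force": force on the tool from outside, world axes, zero at the start; "torque": the same for the moment, N m; "opening": finger opening in m.
Only numpy, scipy, OpenCV 4.12 (cv2) and the standard library are available. Lean on these libraries where they do the work, as an engineer would, in place of code of your own. Each camera call takes 0.05 s, during which the arm holds its last target.

## Working session

There is one attempt and no reset: what is moved stays moved. The work goes in short steps, Python scripts to look and compute and a tool call to move; the robot and the scene stay as the last step left them, time stands still between calls to the robot, and variables do not carry over. Pictures are saved under pics/ and viewed, and the job is handed in when it is done.

Besides the shell and the picture viewer there is one more tool, called after ">>>" by a JSON object that holds its "method" and its "body", one argument or row to a line. play_rows: Moves the arm, as the interface text tells. Its arguments: {"type":"object","properties":{"moves":{"type":"array"},"grip_force":{"type":"number"}},"required":["moves"]}

```bash
mkdir -p pics; ls; python3 - <<'E'
from workcell import get_obs, camera
import cv2, numpy as np, json
o=get_obs(); print(o)
for n in ["scene","side","wrist"]:
    c=camera(n); cv2.imwrite(f"pics/{n}0.png",c["img"][:,:,::-1])
    print(n,c["fov_y"],c["cx"],c["cy"],[k for k in c]); print(np.round(c["world_from_camera"],4).tolist())
E
```

```text
pics
{'time': 0.0, 'q': array([-7.54018797e+01,  5.01228755e+00,  1.00325034e+01,  9.51001587e+01,
       -1.38294593e-03,  9.00016223e+01]), 'qd': array([ 0.09293495,  0.12119093, -0.04215177, -0.00978565, -0.02044609,
        0.00599441]), 'joint_efforts': array([-1.04218830e-04, -5.20390213e+01,  4.64799929e+01,  1.64374639e-02,
       -1.45422473e-05, -2.39188876e-05]), 'ee_pos': array([ 0.13855246, -0.53200991,  0.23055421]), 'tcp_rot': array([-9.00013852e+01,  7.99428246e-02, -7.54035020e+01]), 'wrist_force': array([-0.39927991,  0.86158817, -0.01053291]), 'torque': array([-0.03725794, -0.04667246, -0.05066455]), 'opening': 0.08536918010755135}
scene 51.08986015879896 326.0562301247037 245.97902066419903 ['img', 'fov_y', 'cx', 'cy', 'world_from_camera']
[[-0.6705, 0.4355, -0.6006, -0.1846], [-0.7419, -0.3929, 0.5433, 0.7957], [0.0006, 0.8099, 0.5865, 0.7219], [0.0, 0.0, 0.0, 1.0]]
side 50.28795343416352 319.54486649929544 235.34465557285984 ['img', 'fov_y', 'cx', 'cy', 'world_from_camera']
[[-0.997, 0.0452, -0.0627, 0.4055], [-0.0773, -0.5544, 0.8287, 1.2354], [0.0027, 0.831, 0.5562, 0.7508], [0.0, 0.0, 0.0, 1.0]]
wrist 68.98842838145507 322.00847255155367 240.1603788743605 ['img', 'fov_y', 'cx', 'cy', 'world_from_camera']
[[0.2525, 0.9315, 0.2619, 0.2052], [-0.9676, 0.243, 0.0687, -0.5156], [0.0004, -0.2708, 0.9626, 0.3727], [0.0, 0.0, 0.0, 1.0]]
```

View pics/scene0.png

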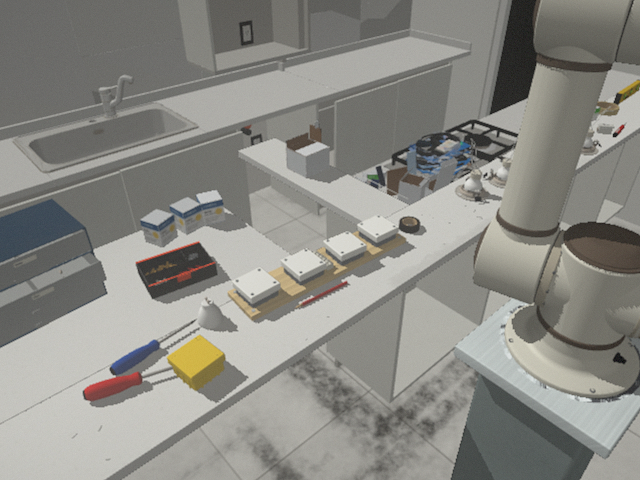

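View pics/side0.png

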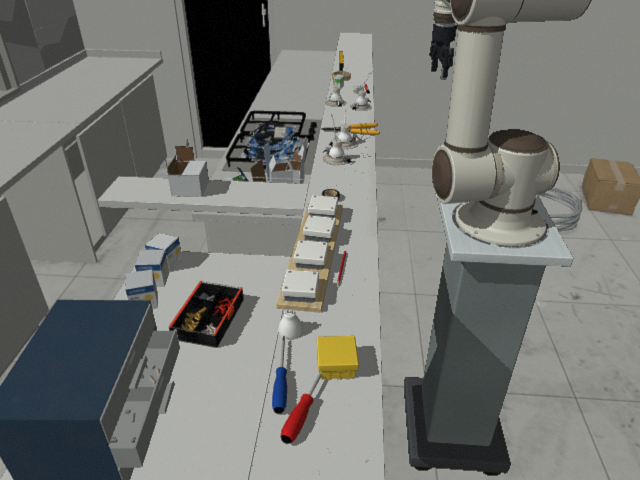

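View pics/wrist0.png

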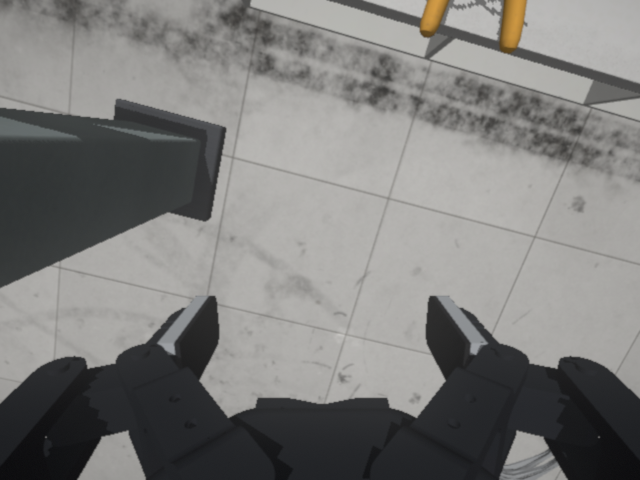

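The scene view shows four lids in a row at about (256,286), (305,264), (345,247), (378,229). The bulb is at (208,313) and the tape at (409,224). The yellow box at (197,361) is the lookalike. Next I'll zoom in.

```bash
python3 - <<'E'
import cv2
a=cv2.imread("pics/scene0.png")[200:330,190:430]; cv2.imwrite("pics/sc_z.png",cv2.resize(a,None,fx=3.3,fy=3.3,interpolation=cv2.INTER_CUBIC))
a=cv2.imread("pics/side0.png")[180:350,260:370]; cv2.imwrite("pics/si_z.png",cv2.resize(a,None,fx=3.5,fy=3.5,interpolation=cv2.INTER_CUBIC))
E
```

```text
(no output)
```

View pics/sc_z.png

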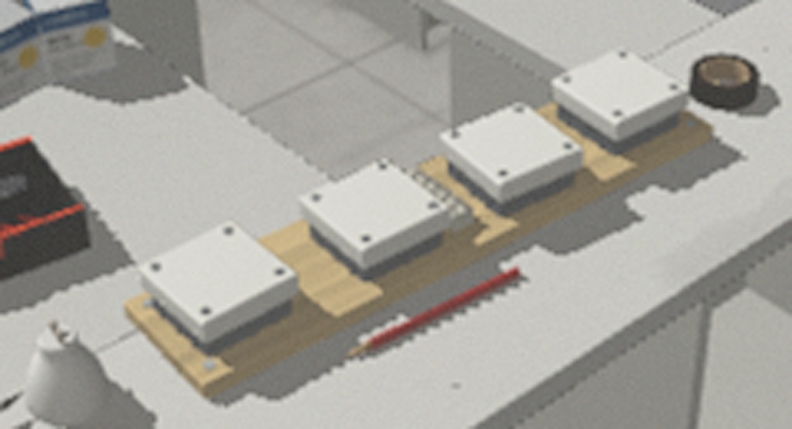

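View pics/si_z.png

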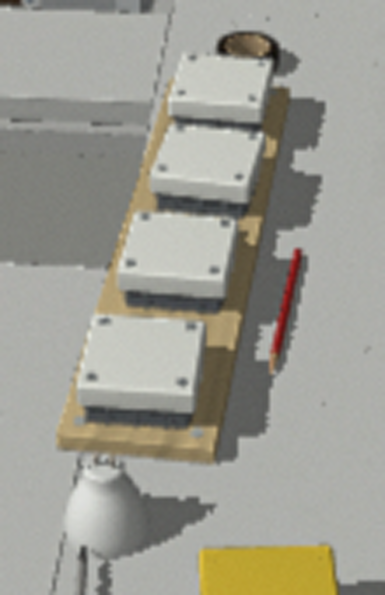

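```bash
cat > h.py <<'E'
import numpy as np
K={"scene":(51.08986,326.056,245.979),"side":(50.28795,319.545,235.345)}
T={"scene":[[-0.6705,0.4355,-0.6006,-0.1846],[-0.7419,-0.3929,0.5433,0.7957],[0.0006,0.8099,0.5865,0.7219]],
"side":[[-0.997,0.0452,-0.0627,0.4055],[-0.0773,-0.5544,0.8287,1.2354],[0.0027,0.831,0.5562,0.7508]]}
def ray(n,u,v):
    f=240/np.tan(np.radians(K[n][0]/2)); t=np.array(T[n])
    d=t[:,:3]@np.array([(u-K[n][1])/f,-(v-K[n][2])/f,-1]); return t[:,3],d/np.linalg.norm(d)
def tri(p,q):
    A=np.zeros((3,3));b=np.zeros(3);R=[ray("scene",*p),ray("side",*q)]
    for o,d in R:
        M=np.eye(3)-np.outer(d,d);A+=M;b+=M@o
    x=np.linalg.solve(A,b); e=[np.linalg.norm((np.eye(3)-np.outer(d,d))@(x-o)) for o,d in R]
    return x,e
def plane(n,u,v,z):
    o,d=ray(n,u,v); return o+d*(z-o[2])/d[2]
E
python3 - <<'E'
from h import *
S=[(217,270),(375,202),(511,140),(619.5,83)];D=[(142,351),(178.5,242),(205,156),(223,80)]
for s,d in zip(S,D):
    p=(190+s[0]/3.3,200+s[1]/3.3);q=(260+d[0]/3.5,180+d[1]/3.5)
    x,e=tri(p,q);print(np.round(x,4),np.round(e,4),np.round(plane("scene",*p,.05),4),np.round(plane("side",*q,.05),4))
E
```

```text
[0.5129 0.3631 0.0444] [0. 0.] [0.5071 0.3667 0.05  ] [0.5121 0.3701 0.05  ]
[0.501  0.2423 0.0434] [0.0001 0.0001] [0.4941 0.2479 0.05  ] [0.5001 0.2515 0.05  ]
[0.4926 0.1243 0.0403] [0.0016 0.0016] [0.4848 0.1318 0.05  ] [0.4908 0.1423 0.05  ]
[0.4868 0.0192 0.0446] [0.0018 0.0018] [0.4834 0.0228 0.05  ] [0.4855 0.0318 0.05  ]
```

```bash
cat >> h.py <<'E'
from scipy.spatial.transform import Rotation as R
def rel(p0,e0,p1,yaw1=None):
    r0=R.from_euler('xyz',e0,degrees=True)
    e1=[-90,0,e0[2] if yaw1 is None else yaw1]
    r1=R.from_euler('xyz',e1,degrees=True)
    return np.round((r0.inv()*r1).as_rotvec(degrees=True),2), np.round(r0.inv().apply(np.array(p1)-p0),4)
E
python3 -c "
from h import *
print(rel([.1389,-.532,.231],[-90,0,-75.4],[.49,.19,.26]))"
```

```text
(array([0., 0., 0.]), array([-0.6102, -0.029 ,  0.5218]))
```

>>> {"method": "play_rows", "body": {
  "moves": [
    [[0,0,0],[-0.16,-0.01,0.15],0],
    [[0,0,0],[-0.16,-0.01,0.15],0],
    [[0,0,0],[-0.16,-0.01,0.15],0],
    [[0,0,0],[-0.16,-0.01,0.15],0],
    [[0,0,0],[-0.16,-0.01,0.15],0]
  ]
}}

```text
time: 0.65
ee_pos: [0.2445, -0.3367, 0.2418]
tcp_rot: [-90.0, -0.0, -75.3]
wrist_force: [1.0, -1.0, -0.3]
opening: 0.012
```

```bash
python3 -c "
from workcell import *
o=get_obs();print(o['q'],o['ee_pos'],o['tcp_rot'],o['time'],o['wrist_force'])"
```

```text
[-5.40414188e+01 -1.29568823e+01 -5.65942979e+00  9.72633276e+01
  3.35275894e-02  1.11245961e+02] [ 0.24445384 -0.33668983  0.24180982] [-8.99563853e+01 -1.96560711e-02 -7.52873770e+01] 0.65 [ 0.96794295 -1.02611529 -0.27132653]
```

```bash
python3 -c "
from h import *
print(rel([.244,-.339,.241],[-90,0,-75.4],[.45,.19,.25],86))"
```

```text
(array([  -0. , -161.4,    0. ]), array([-0.46  , -0.009 ,  0.3327]))
```

>>> {"method": "play_rows", "body": {
  "moves": [
    [[0,-161.4,0],[-0.46,-0.009,0.333],0],
    [[0,-161.4,0],[-0.46,-0.009,0.333],0],
    [[0,-161.4,0],[-0.46,-0.009,0.333],0],
    [[0,-161.4,0],[-0.46,-0.009,0.333],0],
    [[0,-161.4,0],[-0.46,-0.009,0.333],0]
  ]
}}

```text
time: 1.15
ee_pos: [0.3344, -0.1048, 0.2454]
tcp_rot: [-90.0, -0.0, -32.1]
wrist_force: [1.0, -1.1, 0.7]
opening: 0.0001
```

```bash
cat > nx.py <<'E'
import sys
from h import *
from workcell import get_obs
o=get_obs();print(np.round(o['q'],1),np.round(o['ee_pos'],4),np.round(o['tcp_rot'],2),o['time'],np.round(o['wrist_force'],2))
a=[float(v) for v in sys.argv[1:]]
print(rel(o['ee_pos'],o['tcp_rot'],a[:3],a[3]))
E
python3 nx.py .45 .19 .25 86
```

```text
[-17.4 -21.6 -11.8  99.8   0.  104.7] [ 0.3344 -0.1048  0.2454] [-8.999e+01 -5.000e-02 -3.211e+01] 1.15 [ 1.04 -1.14  0.71]
(array([ 4.0000e-02, -1.1811e+02,  4.0000e-02]), array([-0.0587, -0.0046,  0.3112]))
```

>>> {"method": "play_rows", "body": {
  "moves": [
    [[0,-118,0],[-0.0587,-0.0046,0.311],0],
    [[0,-118,0],[-0.0587,-0.0046,0.311],0],
    [[0,-118,0],[-0.0587,-0.0046,0.311],0],
    [[0,-118,0],[-0.0587,-0.0046,0.311],0],
    [[0,-118,0],[-0.0587,-0.0046,0.311],0]
  ]
}}

```text
time: 1.65
ee_pos: [0.427, 0.1278, 0.2489]
tcp_rot: [-90.0, -0.0, 10.9]
wrist_force: [1.0, -1.8, 0.5]
opening: 0.0001
```

```bash
python3 nx.py .45 .19 .25 86
```

```text
[16.7 -8.8 -1.3 97.4 -0.  95.7] [0.427  0.1278 0.2489] [-9.001e+01 -3.000e-02  1.093e+01] 1.65 [ 0.95 -1.84  0.49]
(array([ 2.000e-02, -7.507e+01,  2.000e-02]), array([ 0.0343, -0.0011,  0.0567]))
```

>>> {"method": "play_rows", "body": {
  "moves": [
    [[0,-75,0],[0.0343,-0.001,0.0567],0],
    [[0,-75,0],[0.0343,-0.001,0.0567],0],
    [[0,-75,0],[0.0343,-0.001,0.0567],0],
    [[0,-75,0],[0.0343,-0.001,0.0567],0],
    [[0,-75,0],[0.0343,-0.001,0.0567],0]
  ]
}}

```text
time: 2.15
ee_pos: [0.4501, 0.1878, 0.2495]
tcp_rot: [-90.0, 0.0, 53.9]
wrist_force: [0.1, -0.4, -0.2]
opening: -0.0001
```

```bash
python3 nx.py .45 .19 .25 86
```

```text
[22.6 -3.1  4.  97.1 -0.  58.7] [0.4501 0.1878 0.2495] [-8.997e+01  5.000e-02  5.390e+01] 2.15 [ 0.08 -0.44 -0.19]
(array([ -0.04, -32.1 ,  -0.04]), array([ 0.0017, -0.0005,  0.0014]))
```

>>> {"method": "play_rows", "body": {
  "moves": [
    [[0,-32,0],[0.002,0,0.001],0],
    [[0,-32,0],[0.002,0,0.001],0],
    [[0,-32,0],[0.002,0,0.001],0],
    [[0,-32,0],[0.002,0,0.001],0],
    [[0,-32,0],[0.002,0,0.001],0]
  ]
}}

```text
time: 2.65
ee_pos: [0.4505, 0.1897, 0.2497]
tcp_rot: [-90.0, 0.0, 85.6]
wrist_force: [-0.3, -0.3, -0.0]
opening: 0.0001
```

```bash
python3 nx.py .45 .19 .25 86; python3 - <<'E'
from workcell import *
import cv2,pickle
for n in ["wrist"]:
    c=camera(n);cv2.imwrite(f"pics/{n}1.png",c["img"][:,:,::-1]);pickle.dump(c,open(f"{n}1.pkl","wb"))
E
```

```text
[22.8 -2.9  4.1 97.1 -0.  27.2] [0.4505 0.1897 0.2497] [-8.998e+01  1.000e-02  8.560e+01] 2.65 [-0.28 -0.27 -0.02]
(array([-0.02, -0.4 , -0.01]), array([ 0.0003, -0.0003,  0.0005]))
```

View pics/wrist1.png

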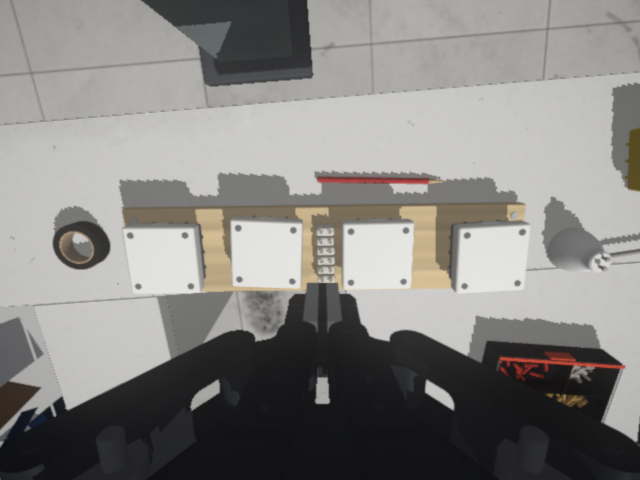

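The wrist view shows four lids, centred near (164,261), (267,254), (377,255) and (490,259). The terminal strip is at (325,255), the tape at (80,245), the bulb at (590,252) and the pencil at (375,180).

The only things that could be mistaken for the target lid are these four identical lids and the yellow box at the right edge (635,160), which I'm excluding.

```bash
python3 - <<'E'
from h import *
import cv2,pickle
c=pickle.load(open("wrist1.pkl","rb"));img=c["img"];g=cv2.cvtColor(img,cv2.COLOR_RGB2GRAY).astype(float)
T1=np.array(c["world_from_camera"]);f=240/np.tan(np.radians(c["fov_y"]/2));print(T1.round(3).tolist())
scr=[[(130,236),(192,233),(198,286),(137,289)],[(237,227),(296,226),(297,281),(239,281)],[(349,229),(408,228),(405,282),(348,282)],[(460,233),(519,230),(519,286),(461,287)]]
def ray3(u,v):
    d=T1[:3,:3]@np.array([(u-c["cx"])/f,-(v-c["cy"])/f,-1]);return T1[:3,3],d/np.linalg.norm(d)
S=[(217,270),(375,202),(511,140),(619.5,83)][::-1];D=[(142,351),(178.5,242),(205,156),(223,80)][::-1]
for i,L in enumerate(scr):
    pts=[]
    for u,v in L:
        w=g[v-5:v+6,u-5:u+6];m=np.clip(w.max()-30-w,0,None);y,x=np.mgrid[v-5:v+6,u-5:u+6]
        pts.append(((m*x).sum()/m.sum(),(m*y).sum()/m.sum()))
    p=np.mean(pts,0)
    rs=[ray("scene",190+S[i][0]/3.3,200+S[i][1]/3.3),ray("side",260+D[i][0]/3.5,180+D[i][1]/3.5),ray3(*p)]
    A=np.zeros((3,3));b=np.zeros(3)
    for o,d in rs:
        M=np.eye(3)-np.outer(d,d);A+=M;b+=M@o
    x=np.linalg.solve(A,b)
    o,d=ray3(*p); q=o+d*(.051-o[2])/d[2]
    W=[ (lambda o,d:o+d*(.051-o[2])/d[2])(*ray3(*t)) for t in pts]
    print(np.round(pts,1).tolist(),"tri",x.round(4),[round(1e3*np.linalg.norm((np.eye(3)-np.outer(d,d))@(x-o)),1) for o,d in rs],"z=.051:",q.round(4),[round(1e3*np.linalg.norm(W[k]-W[k-1]),1) for k in range(4)])
E
```

```text
[[0.076, -0.96, -0.27, 0.382], [0.997, 0.073, 0.022, 0.194], [-0.002, -0.271, 0.963, 0.392], [0.0, 0.0, 0.0, 1.0]]
[[129.8, 235.2], [194.6, 232.7], [200.6, 284.9], [137.8, 286.1]] tri [0.4871 0.0205 0.0453] [np.float64(2.1), np.float64(1.8), np.float64(1.4)] z=.051: [0.4865 0.0241 0.051 ] [np.float64(55.5), np.float64(65.8), np.float64(56.7), np.float64(66.4)]
[[237.7, 227.7], [294.6, 225.7], [295.5, 281.0], [238.9, 279.0]] tri [0.4914 0.1263 0.0415] [np.float64(2.1), np.float64(1.6), np.float64(1.0)] z=.051: [0.4876 0.1288 0.051 ] [np.float64(55.3), np.float64(57.1), np.float64(59.5), np.float64(59.2)]
[[350.3, 230.4], [405.7, 229.5], [403.1, 281.3], [349.8, 282.1]] tri [0.5011 0.2425 0.0435] [np.float64(0.3), np.float64(0.1), np.float64(0.3)] z=.051: [0.4988 0.2416 0.051 ] [np.float64(55.9), np.float64(55.6), np.float64(55.9), np.float64(55.8)]
[[457.8, 232.9], [521.4, 231.2], [517.1, 282.9], [462.9, 285.7]] tri [0.5136 0.3615 0.0428] [np.float64(1.1), np.float64(0.5), np.float64(0.8)] z=.051: [0.5101 0.3568 0.051 ] [np.float64(58.5), np.float64(63.8), np.float64(56.0), np.float64(56.5)]
```

```bash
python3 - <<'E'
from h import *
import cv2,pickle
c=pickle.load(open("wrist1.pkl","rb"));img=c["img"][:,:,::-1]
a=cv2.resize(img[215:300,115:315],None,fx=4,fy=4,interpolation=cv2.INTER_CUBIC);b=cv2.resize(img[215:300,335:535],None,fx=4,fy=4,interpolation=cv2.INTER_CUBIC)
cv2.imwrite("pics/w1z.png",np.vstack([a[:,:800],np.zeros((20,800,3),np.uint8),b[:,:800]])[:600])
E
```

```text
(no output)
```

View pics/w1z.png

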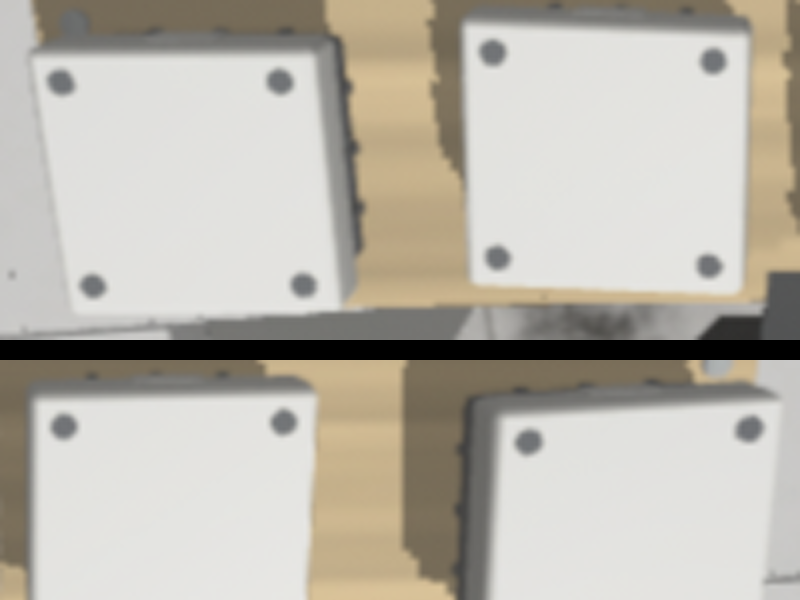

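```bash
cat > scr.py <<'E'
from h import *
import cv2
def screws(c):
    g=cv2.resize(cv2.cvtColor(c["img"],cv2.COLOR_RGB2GRAY),None,fx=4,fy=4,interpolation=cv2.INTER_CUBIC)
    n,l,s,ce=cv2.connectedComponentsWithStats((g<165).astype(np.uint8))
    out=[]
    for i in range(1,n):
        x,y,w,h,a=s[i]
        if 16<=w<=48 and 16<=h<=48 and a>.6*w*h:
            r=g[max(y-8,0):y+h+8,max(x-8,0):x+w+8]; 
            m=np.median(np.r_[r[0],r[-1],r[:,0],r[:,-1]])
            if m>205 and min(r[0].min(),r[-1].min(),r[:,0].min(),r[:,-1].min())>180: out.append(((ce[i][0]+.5)/4-.5,(ce[i][1]+.5)/4-.5))
    return np.array(out)
def wplane(c,p,z):
    T=np.array(c["world_from_camera"]);f=240/np.tan(np.radians(c["fov_y"]/2))
    d=T[:3,:3]@np.array([(p[0]-c["cx"])/f,-(p[1]-c["cy"])/f,-1]);o=T[:3,3];return o+d*(z-o[2])/d[2]
E
python3 - <<'E'
from scr import *
import pickle
c=pickle.load(open("wrist1.pkl","rb"));s=screws(c);s=s[s[:,0].argsort()];print(s.round(1).tolist())
for i in range(0,len(s),4):
    w=np.array([wplane(c,p,.051) for p in s[i:i+4]])
    print(w.mean(0).round(4), sorted((1e3*np.linalg.norm(w[a]-w[b])).round(1) for a in range(len(w)) for b in range(a)))
E
```

```text
[[129.8, 235.2], [137.8, 286.1], [184.5, 235.0], [190.4, 285.8], [237.7, 227.7], [238.9, 279.0], [291.8, 281.0], [292.9, 229.8], [350.4, 282.2], [350.5, 231.2], [403.1, 281.3], [405.5, 230.1], [464.1, 285.7], [466.7, 235.0], [517.0, 282.8], [521.9, 231.8]]
[0.4876 0.0187 0.051 ] [np.float64(55.4), np.float64(55.4), np.float64(55.5), np.float64(55.5), np.float64(78.4), np.float64(78.4)]
[0.4892 0.1272 0.051 ] [np.float64(55.3), np.float64(55.4), np.float64(55.4), np.float64(55.4), np.float64(78.2), np.float64(78.4)]
[0.4998 0.2417 0.051 ] [np.float64(55.1), np.float64(55.2), np.float64(55.2), np.float64(55.3), np.float64(78.0), np.float64(78.1)]
[0.5116 0.3595 0.051 ] [np.float64(55.2), np.float64(55.2), np.float64(55.3), np.float64(55.3), np.float64(78.1), np.float64(78.2)]
```

```bash
python3 - <<'E'
from scr import *
import pickle
c=pickle.load(open("wrist1.pkl","rb"));s=screws(c);s=s[s[:,0].argsort()]
for i in range(0,16,4):
    w=np.array([wplane(c,p,.047) for p in s[i:i+4]]);m=w.mean(0)
    r=cv2.minAreaRect((w[:,:2]*1000).astype(np.float32));
    hi=w[w[:,0]>m[0]];hi=hi[hi[:,1].argsort()];d=hi[1]-hi[0]
    print(m.round(4),"dir of side ~y:",np.degrees(np.arctan2(d[1],d[0])).round(2))
E
python3 nx.py .4905 .152 .075 86
```

```text
[0.4888 0.0166 0.047 ] dir of side ~y: 85.92
[0.4904 0.1264 0.047 ] dir of side ~y: 83.32
[0.5012 0.2422 0.047 ] dir of side ~y: 86.71
[0.5131 0.3614 0.047 ] dir of side ~y: 89.12
[22.8 -2.9  4.1 97.1  0.  27.5] [0.4505 0.1897 0.2497] [-8.998e+01  1.000e-02  8.538e+01] 2.7 [0.57 0.03 0.52]
(array([-0.02, -0.62, -0.01]), array([-0.0343,  0.1747, -0.043 ]))
```

>>> {"method": "play_rows", "body": {
  "moves": [
    [[0,0,0],[-0.034,0.05,-0.043],0],
    [[0,0,0],[-0.034,0.1,-0.043],0],
    [[0,0,0],[-0.034,0.15,-0.043],0],
    [[0,0,0],[-0.034,0.175,-0.043],0],
    [[0,0,0],[-0.034,0.175,-0.043],0]
  ]
}}

```text
time: 3.2
ee_pos: [0.4874, 0.1511, 0.069]
tcp_rot: [-89.5, 0.2, 85.3]
wrist_force: [-0.9, 0.2, 0.6]
opening: -0.0002
```

```bash
cat > look.py <<'E'
import sys,pickle,cv2
from workcell import camera
n,k=sys.argv[1:3]
c=camera(n);cv2.imwrite(f"pics/{n}{k}.png",c["img"][:,:,::-1]);pickle.dump(c,open(f"{n}{k}.pkl","wb"))
E
python3 look.py wrist 2;python3 nx.py .4905 .152 .06 86
```

```text
[ 17.2   0.  -12.6  77.7   0.   21.9] [0.4891 0.1518 0.073 ] [-89.72   0.11  85.36] 3.25 [-0.41  0.88  0.75]
(array([-0.28, -0.64, -0.11]), array([ 0.0003,  0.013 , -0.0015]))
```

View pics/wrist2.png

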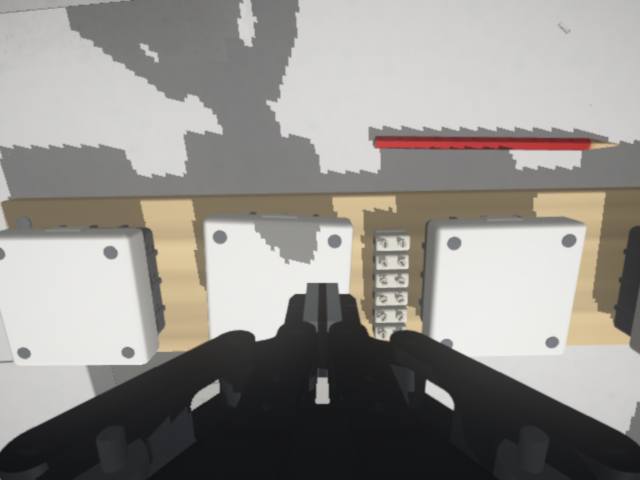

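```bash
python3 - <<'E'
from scr import *
import pickle
c1=pickle.load(open("wrist1.pkl","rb"));c2=pickle.load(open("wrist2.pkl","rb"))
s2=screws(c2);s1=screws(c1);print(s2.round(1).tolist())
def r3(c,p):
    o=np.array(c["world_from_camera"])[:3,3];d=wplane(c,p,0)-o;return o,d/np.linalg.norm(d)
W1=np.array([wplane(c1,p,.048) for p in s1])
for p in s2:
    w=wplane(c2,p,.048);i=np.argmin(np.linalg.norm(W1-w,axis=1))
    A=np.zeros((3,3));b=np.zeros(3)
    for o,d in (r3(c1,s1[i]),r3(c2,p)):
        M=np.eye(3)-np.outer(d,d);A+=M;b+=M@o
    print(p.round(0),w.round(4),np.linalg.solve(A,b).round(4),np.linalg.norm(W1[i]-w).round(4))
E
```

```text
[]
```

```bash
sed -i 's/<=48/<=76/g' scr.py; cat > hts.py <<'E'
import sys
from scr import *
import pickle
c1=pickle.load(open("wrist1.pkl","rb"));c2=pickle.load(open(sys.argv[1],"rb"))
s2=screws(c2);s1=screws(c1)
def r3(c,p):
    o=np.array(c["world_from_camera"])[:3,3];d=wplane(c,p,0)-o;return o,d/np.linalg.norm(d)
W1=np.array([wplane(c1,p,.048) for p in s1])
for p in s2:
    w=wplane(c2,p,.048);i=np.argmin(np.linalg.norm(W1-w,axis=1))
    A=np.zeros((3,3));b=np.zeros(3)
    for o,d in (r3(c1,s1[i]),r3(c2,p)):
        M=np.eye(3)-np.outer(d,d);A+=M;b+=M@o
    print(p.round(1),w.round(4),np.linalg.solve(A,b).round(4),np.linalg.norm(W1[i]-w).round(4))
E
python3 hts.py wrist2.pkl
```

```text
[219.4 236.6] [0.459  0.1025 0.048 ] [0.4603 0.1007 0.0426] 0.0004
[568.6 240.2] [0.4743 0.2708 0.048 ] [0.4748 0.2718 0.0466] 0.0007
[334.2 240.9] [0.4656 0.1578 0.048 ] [0.4653 0.1578 0.049 ] 0.0002
[453.8 242.9] [0.4712 0.2156 0.048 ] [0.4716 0.216  0.0469] 0.0004
[110.1 252.1] [0.4625 0.0476 0.048 ] [0.4631 0.0461 0.0458] 0.0005
[551.7 341.9] [0.5295 0.2677 0.048 ] [0.5307 0.2687 0.0465] 0.0009
[127.6 352.1] [0.5182 0.0435 0.048 ] [0.519  0.0424 0.0465] 0.0005
[ 23.5 352.6] [ 0.5141 -0.0123  0.048 ] [ 0.5149 -0.0136  0.0467] 0.0006
```

>>> {"method": "play_rows", "body": {
  "moves": [
    [[0,0,0],[0,0.005,-0.001],0],
    [[0,0,0],[0,0.01,-0.001],0],
    [[0,0,0],[0,0.014,-0.001],0],
    [[0,0,0],[0,0.017,-0.001],0],
    [[0,0,0],[0,0.018,-0.001],0]
  ]
}}

```text
time: 3.75
ee_pos: [0.4919, 0.1525, 0.057]
tcp_rot: [-90.0, -0.0, 85.5]
wrist_force: [-0.4, -0.6, -0.5]
opening: 0.0002
```

>>> {"method": "play_rows", "body": {
  "moves": [
    [[0,0,0],[0,0.001,0],0],
    [[0,0,0],[0,0.002,0],0],
    [[0,0,0],[0,0.003,0],0],
    [[0,0,0],[0,0.003,0],0],
    [[0,0,0],[0,0.003,0],0]
  ]
}}

```text
time: 4.25
ee_pos: [0.4918, 0.1524, 0.0539]
tcp_rot: [-90.0, -0.0, 85.5]
wrist_force: [-0.8, -0.1, -0.2]
opening: 0.0001
```

>>> {"method": "play_rows", "body": {
  "moves": [
    [[0,0,0],[0,0.001,0],0],
    [[0,0,0],[0,0.002,0],0],
    [[0,0,0],[0,0.003,0],0],
    [[0,0,0],[0,0.003,0],0],
    [[0,0,0],[0,0.003,0],0]
  ]
}}

```text
time: 4.75
ee_pos: [0.4918, 0.1524, 0.0509]
tcp_rot: [-90.0, 0.0, 85.5]
wrist_force: [0.1, -0.3, -0.6]
opening: -0.0002
```

>>> {"method": "play_rows", "body": {
  "moves": [
    [[0,0,0],[0,0.0005,0],0],
    [[0,0,0],[0,0.001,0],0],
    [[0,0,0],[0,0.001,0],0],
    [[0,0,0],[0,0.001,0],0],
    [[0,0,0],[0,0.001,0],0]
  ]
}}

```text
time: 5.25
ee_pos: [0.4918, 0.1523, 0.0499]
tcp_rot: [-90.0, 0.0, 85.5]
wrist_force: [-0.7, 0.2, -0.6]
opening: -0.0003
```

>>> {"method": "play_rows", "body": {
  "moves": [
    [[0,0,0],[0,0.0005,0],0],
    [[0,0,0],[0,0.001,0],0],
    [[0,0,0],[0,0.001,0],0],
    [[0,0,0],[0,0.001,0],0],
    [[0,0,0],[0,0.001,0],0]
  ]
}}

```text
time: 5.75
ee_pos: [0.4918, 0.1524, 0.0489]
tcp_rot: [-90.0, 0.0, 85.5]
wrist_force: [0.1, -0.2, -0.1]
opening: -0.0001
```

>>> {"method": "play_rows", "body": {
  "moves": [
    [[0,0,0],[0,0.0005,0],0],
    [[0,0,0],[0,0.001,0],0],
    [[0,0,0],[0,0.001,0],0],
    [[0,0,0],[0,0.001,0],0],
    [[0,0,0],[0,0.001,0],0]
  ]
}}

```text
time: 6.25
ee_pos: [0.4918, 0.1524, 0.0479]
tcp_rot: [-90.0, -0.0, 85.5]
wrist_force: [0.2, 0.4, -0.4]
opening: -0.0002
```

>>> {"method": "play_rows", "body": {
  "moves": [
    [[0,0,0],[0,0.0005,0],0],
    [[0,0,0],[0,0.001,0],0],
    [[0,0,0],[0,0.001,0],0],
    [[0,0,0],[0,0.001,0],0],
    [[0,0,0],[0,0.001,0],0]
  ]
}}

```text
time: 6.75
ee_pos: [0.4919, 0.1524, 0.0473]
tcp_rot: [-90.0, -0.0, 85.5]
wrist_force: [-2.6, -0.3, 6.0]
opening: -0.0002
```

```bash
python3 look.py wrist 3; python3 hts.py wrist3.pkl; python3 nx.py .4905 .152 .06 86
```

```text
[600.5 244.2] [0.4742 0.2706 0.048 ] [0.4748 0.2718 0.0466] 0.0009
[469.  246.9] [0.4711 0.2155 0.048 ] [0.4717 0.216  0.0467] 0.0005
[ 73.9 256.7] [0.4625 0.0477 0.048 ] [0.463  0.0463 0.0462] 0.0006
[577.3 358.4] [0.5294 0.2675 0.048 ] [0.5308 0.2687 0.0464] 0.0011
[ 97.3 369.4] [0.5181 0.0436 0.048 ] [0.5189 0.0425 0.0467] 0.0006
[ 17.2   0.7 -14.8  74.5   0.   21.7] [0.4919 0.1524 0.0473] [-9.003e+01 -1.000e-02  8.552e+01] 6.8 [-1.77  0.61  5.54]
(array([ 0.03, -0.48,  0.01]), array([-0.0005, -0.0127,  0.0014]))
```

```bash
python3 nx.py .4995 .2172 .051 85.5
```

```text
[ 17.2   0.7 -14.8  74.5   0.   21.7] [0.4919 0.1524 0.0473] [-9.003e+01 -1.000e-02  8.552e+01] 6.8 [-1.77  0.61  5.54]
(array([0.03, 0.02, 0.01]), array([ 0.0652, -0.0036, -0.0025]))
```

>>> {"method": "play_rows", "body": {
  "moves": [
    [[0,0,0],[0,-0.015,0],0],
    [[0,0,0],[0.03,-0.017,-0.001],0],
    [[0,0,0],[0.065,-0.015,-0.0025],0],
    [[0,0,0],[0.065,-0.011,-0.0025],0],
    [[0,0,0],[0.065,-0.008,-0.0025],0]
  ]
}}

```text
time: 7.3
ee_pos: [0.4993, 0.2174, 0.055]
tcp_rot: [-90.0, 0.0, 85.6]
wrist_force: [-0.6, -0.5, 0.8]
opening: 0.0002
```

>>> {"method": "play_rows", "body": {
  "moves": [
    [[0,0,0],[0,0.001,0],0],
    [[0,0,0],[0,0.002,0],0],
    [[0,0,0],[0,0.003,0],0],
    [[0,0,0],[0,0.004,0],0],
    [[0,0,0],[0,0.0045,0],0]
  ]
}}

```text
time: 7.8
ee_pos: [0.4994, 0.2167, 0.0504]
tcp_rot: [-90.0, -0.0, 85.5]
wrist_force: [1.0, -0.1, -0.2]
opening: 0.0004
```

>>> {"method": "play_rows", "body": {
  "moves": [
    [[0,0,0],[0,0.0005,0],0],
    [[0,0,0],[0,0.001,0],0],
    [[0,0,0],[0,0.0015,0],0],
    [[0,0,0],[0,0.002,0],0],
    [[0,0,0],[0,0.002,0],0]
  ]
}}

```text
time: 8.3
ee_pos: [0.4993, 0.217, 0.0483]
tcp_rot: [-90.0, 0.0, 85.5]
wrist_force: [-0.4, -0.1, 0.1]
opening: 0.0004
```

>>> {"method": "play_rows", "body": {
  "moves": [
    [[0,0,0],[0,0.0005,0],0],
    [[0,0,0],[0,0.001,0],0],
    [[0,0,0],[0,0.001,0],0],
    [[0,0,0],[0,0.001,0],0],
    [[0,0,0],[0,0.001,0],0]
  ]
}}

```text
time: 8.8
ee_pos: [0.4994, 0.217, 0.0474]
tcp_rot: [-90.0, 0.0, 85.5]
wrist_force: [-0.4, -1.3, 0.6]
opening: 0.0001
```

>>> {"method": "play_rows", "body": {
  "moves": [
    [[0,0,0],[0,0.0005,0],0],
    [[0,0,0],[0,0.001,0],0],
    [[0,0,0],[0,0.001,0],0],
    [[0,0,0],[0,0.001,0],0],
    [[0,0,0],[0,0.001,0],0]
  ]
}}

```text
time: 9.3
ee_pos: [0.4995, 0.217, 0.0466]
tcp_rot: [-90.0, -0.0, 85.5]
wrist_force: [-0.6, -0.8, 4.3]
opening: 0.0003
```

>>> {"method": "play_rows", "body": {
  "moves": [
    [[0,0,0],[0,0.0003,0],0],
    [[0,0,0],[0,0.0003,0],0],
    [[0,0,0],[0,0.0003,0],0],
    [[0,0,0],[0,0.0003,0],0],
    [[0,0,0],[0,0.0003,0],0]
  ]
}}

```text
time: 9.8
ee_pos: [0.4995, 0.217, 0.0466]
tcp_rot: [-90.0, -0.0, 85.5]
wrist_force: [-2.8, -1.3, 6.9]
opening: -0.0003
```

```bash
python3 look.py wrist 4; python3 hts.py wrist4.pkl; python3 nx.py .5128 .3364 .051 85.5
```

```text
[ 43.5 234. ] [0.4591 0.1029 0.048 ] [0.4594 0.1018 0.0468] 0.0007
[177.8 239.1] [0.4656 0.1583 0.048 ] [0.466  0.1575 0.0462] 0.0006
[449.6 239.1] [0.4744 0.2715 0.048 ] [0.4744 0.2714 0.0481] 0.0002
[596.4 250.8] [0.4843 0.3333 0.048 ] [0.4846 0.3338 0.0473] 0.0003
[ 64.9 351.2] [0.5144 0.0963 0.048 ] [0.5151 0.0952 0.0468] 0.0008
[578.4 364.5] [0.5397 0.3324 0.048 ] [0.5406 0.3332 0.047 ] 0.0006
[ 23.5   4.7 -10.7  74.6  -0.   28. ] [0.4995 0.217  0.0466] [-9.003e+01 -1.000e-02  8.551e+01] 9.85 [-2.83 -0.54  6.13]
(array([0.03, 0.01, 0.01]), array([ 0.1201, -0.0044, -0.0039]))
```

>>> {"method": "play_rows", "body": {
  "moves": [
    [[0,0,0],[0,-0.015,0],0],
    [[0,0,0],[0.04,-0.02,-0.001],0],
    [[0,0,0],[0.085,-0.02,-0.003],0],
    [[0,0,0],[0.12,-0.015,-0.004],0],
    [[0,0,0],[0.12,-0.01,-0.004],0]
  ]
}}

```text
time: 10.35
ee_pos: [0.5129, 0.3401, 0.0563]
tcp_rot: [-90.0, -0.1, 85.7]
wrist_force: [-0.1, -0.7, 0.5]
opening: -0.0001
```

>>> {"method": "play_rows", "body": {
  "moves": [
    [[0,0,0],[0,0.001,0],0],
    [[0,0,0],[0,0.003,0],0],
    [[0,0,0],[0,0.005,0],0],
    [[0,0,0],[0,0.0055,0],0],
    [[0,0,0],[0,0.006,0],0]
  ]
}}

```text
time: 10.85
ee_pos: [0.5129, 0.3357, 0.0504]
tcp_rot: [-90.0, -0.0, 85.5]
wrist_force: [-0.6, -0.8, -0.1]
opening: -0.0002
```

>>> {"method": "play_rows", "body": {
  "moves": [
    [[0,0,0],[0,0.0005,0],0],
    [[0,0,0],[0,0.001,0],0],
    [[0,0,0],[0,0.0015,0],0],
    [[0,0,0],[0,0.0015,0],0],
    [[0,0,0],[0,0.0015,0],0]
  ]
}}

```text
time: 11.35
ee_pos: [0.5127, 0.3363, 0.0486]
tcp_rot: [-90.0, 0.0, 85.5]
wrist_force: [-0.3, -0.5, 0.4]
opening: -0.0002
```

>>> {"method": "play_rows", "body": {
  "moves": [
    [[0,0,0],[0,0.0005,0],0],
    [[0,0,0],[0,0.001,0],0],
    [[0,0,0],[0,0.001,0],0],
    [[0,0,0],[0,0.001,0],0],
    [[0,0,0],[0,0.001,0],0]
  ]
}}

```text
time: 11.85
ee_pos: [0.5128, 0.3363, 0.0476]
tcp_rot: [-90.0, -0.0, 85.5]
wrist_force: [-0.3, 0.6, 0.2]
opening: -0.0002
```

>>> {"method": "play_rows", "body": {
  "moves": [
    [[0,0,0],[0,0.0005,0],0],
    [[0,0,0],[0,0.0008,0],0],
    [[0,0,0],[0,0.0008,0],0],
    [[0,0,0],[0,0.0008,0],0],
    [[0,0,0],[0,0.0008,0],0]
  ]
}}

```text
time: 12.35
ee_pos: [0.5128, 0.3363, 0.0468]
tcp_rot: [-90.0, 0.0, 85.5]
wrist_force: [-0.1, 0.5, 0.3]
opening: -0.0
```

>>> {"method": "play_rows", "body": {
  "moves": [
    [[0,0,0],[0,0.0004,0],0],
    [[0,0,0],[0,0.0007,0],0],
    [[0,0,0],[0,0.0007,0],0],
    [[0,0,0],[0,0.0007,0],0],
    [[0,0,0],[0,0.0007,0],0]
  ]
}}

```text
time: 12.85
ee_pos: [0.5128, 0.3363, 0.0461]
tcp_rot: [-90.0, 0.0, 85.5]
wrist_force: [0.1, -1.1, 0.3]
opening: 0.0
```

>>> {"method": "play_rows", "body": {
  "moves": [
    [[0,0,0],[0,0.0005,0],0],
    [[0,0,0],[0,0.001,0],0],
    [[0,0,0],[0,0.001,0],0],
    [[0,0,0],[0,0.001,0],0],
    [[0,0,0],[0,0.001,0],0]
  ]
}}

```text
time: 13.35
ee_pos: [0.5128, 0.3362, 0.0451]
tcp_rot: [-90.0, 0.0, 85.5]
wrist_force: [-0.4, -3.2, 3.1]
opening: 0.0001
```

```bash
python3 look.py wrist 5; python3 hts.py wrist5.pkl; python3 look.py side 5;  python3 nx.py .5128 .3364 .051 85.5
```

```text
[ 29.7 233.7] [0.4715 0.2176 0.048 ] [0.4719 0.216  0.0462] 0.0017
[446.6 236.5] [0.486 0.389 0.048] [0.4852 0.3885 0.0493] 0.0008
[ 59.9 351.4] [0.5268 0.2145 0.048 ] [0.5278 0.2129 0.0462] 0.0017
[33.3 14.  -0.3 75.7 -0.  37.7] [0.5127 0.3362 0.0451] [-9.000e+01  1.000e-02  8.551e+01] 13.45 [-0.18 -3.74  2.67]
(array([-0.  ,  0.01, -0.01]), array([ 0.0002, -0.0059, -0.0001]))
```

View pics/wrist5.png

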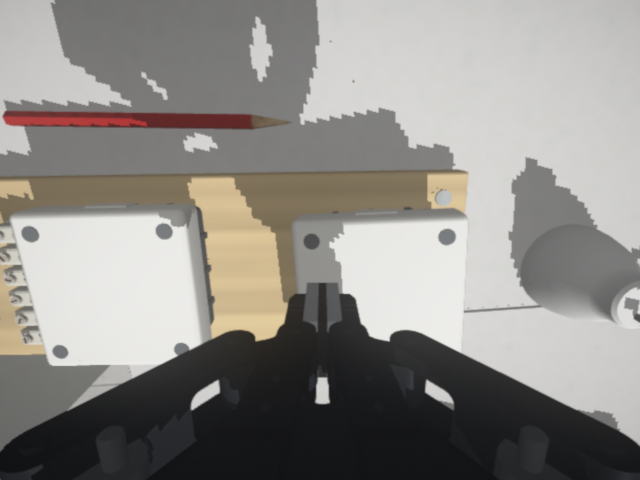

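>>> {"method": "play_rows", "body": {
  "moves": [
    [[0,0,0],[0,0.0005,0],0],
    [[0,0,0],[0,0.0005,0],0],
    [[0,0,0],[0,0.0005,0],0],
    [[0,0,0],[0,0.0005,0],0],
    [[0,0,0],[0,0.0005,0],0]
  ]
}}

```text
time: 13.95
ee_pos: [0.5128, 0.3362, 0.0446]
tcp_rot: [-90.0, 0.0, 85.5]
wrist_force: [-1.2, -3.8, 3.5]
opening: -0.0
```

```bash
python3 - <<'E'
import cv2,numpy as np
a=cv2.imread("pics/side0.png")[255:315,270:330];b=cv2.imread("pics/side5.png")[255:315,270:330]
cv2.imwrite("pics/cmp.png",cv2.resize(np.hstack([a,b]),None,fx=6,fy=6,interpolation=cv2.INTER_CUBIC))
E
```

```text
(no output)
```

View pics/cmp.png

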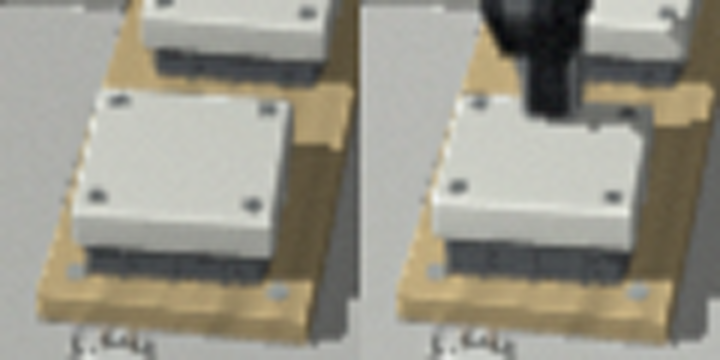

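Tipping is clear in the side view. Lid 4, at the +y end, has its pressed side down and its far edge raised, with only 3 N. The finger kept following down, whereas lids 2 and 3 stopped it dead. I'll release and move to its middle.

>>> {"method": "play_rows", "body": {
  "moves": [
    [[0,0,0],[0,-0.004,0],0],
    [[0,0,0],[0,-0.01,0],0],
    [[0,0,0],[0,-0.015,0],0],
    [[0,0,0],[0.01,-0.015,0],0],
    [[0,0,0],[0.01,-0.015,0],0]
  ]
}}

```text
time: 14.45
ee_pos: [0.5137, 0.3476, 0.0598]
tcp_rot: [-90.0, -0.1, 85.6]
wrist_force: [-0.2, -0.4, 0.0]
opening: -0.0003
```

```bash
python3 look.py wrist 6; python3 look.py side 6; python3 hts.py wrist6.pkl;  python3 nx.py .5131 .3614 .053 85.5
python3 - <<'E'
import cv2,numpy as np
a=cv2.imread("pics/side0.png")[255:315,270:330];b=cv2.imread("pics/side6.png")[255:315,270:330]
cv2.imwrite("pics/cmp6.png",cv2.resize(np.hstack([a,b]),None,fx=6,fy=6,interpolation=cv2.INTER_CUBIC))
E
```

```text
[152.6 222.9] [0.4747 0.273  0.048 ] [0.4751 0.2719 0.0459] 0.0016
[ 30.2 225.4] [0.4716 0.2176 0.048 ] [0.4719 0.216  0.0462] 0.0017
[412.7 226.6] [0.4854 0.39   0.048 ] [0.4861 0.3907 0.0452] 0.0009
[169.6 332.3] [0.5301 0.2698 0.048 ] [0.5311 0.2687 0.046 ] 0.0015
[ 57.9 334.5] [0.527  0.2144 0.048 ] [0.5279 0.2129 0.0462] 0.0017
[34.  14.5  1.9 77.4  0.  38.5] [0.5134 0.3467 0.0593] [-8.998e+01  1.000e-02  8.555e+01] 14.55 [ 0.34 -0.04 -0.22]
(array([-0.02,  0.05, -0.01]), array([0.0147, 0.0063, 0.0014]))
```

View pics/cmp6.png

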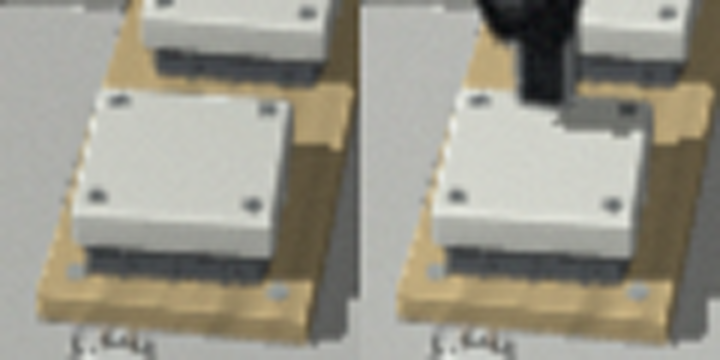

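The lid is level again after release, so it's confirmed as the loose one. Next I'll press its middle.

>>> {"method": "play_rows", "body": {
  "moves": [
    [[0,0,0],[0.007,0,0.001],0],
    [[0,0,0],[0.015,0.003,0.001],0],
    [[0,0,0],[0.015,0.006,0.001],0],
    [[0,0,0],[0.015,0.008,0.001],0],
    [[0,0,0],[0.015,0.009,0.001],0]
  ]
}}

```text
time: 15.05
ee_pos: [0.5135, 0.3611, 0.05]
tcp_rot: [-90.0, 0.0, 85.5]
wrist_force: [-0.1, -0.2, -0.2]
opening: 0.0002
```

>>> {"method": "play_rows", "body": {
  "moves": [
    [[0,0,0],[0,0.001,0],0],
    [[0,0,0],[0,0.002,0],0],
    [[0,0,0],[0,0.003,0],0],
    [[0,0,0],[0,0.0035,0],0],
    [[0,0,0],[0,0.0035,0],0]
  ]
}}

```text
time: 15.55
ee_pos: [0.5138, 0.3613, 0.0472]
tcp_rot: [-90.0, -0.0, 85.5]
wrist_force: [1.0, -0.9, 0.0]
opening: -0.0002
```

>>> {"method": "play_rows", "body": {
  "moves": [
    [[0,0,0],[0,0.0005,0],0],
    [[0,0,0],[0,0.001,0],0],
    [[0,0,0],[0,0.001,0],0],
    [[0,0,0],[0,0.001,0],0],
    [[0,0,0],[0,0.001,0],0]
  ]
}}

```text
time: 16.05
ee_pos: [0.514, 0.3614, 0.0471]
tcp_rot: [-90.1, -0.0, 85.5]
wrist_force: [-1.9, -2.0, 7.0]
opening: -0.0001
```

>>> {"method": "play_rows", "body": {
  "moves": [
    [[0,0,0],[0,0.0003,0],0],
    [[0,0,0],[0,0.0006,0],0],
    [[0,0,0],[0,0.001,0],0],
    [[0,0,0],[0,0.001,0],0],
    [[0,0,0],[0,0.001,0],0]
  ]
}}

```text
time: 16.55
ee_pos: [0.514, 0.3614, 0.0464]
tcp_rot: [-90.1, -0.0, 85.5]
wrist_force: [-1.7, -2.4, 9.1]
opening: -0.0004
```

>>> {"method": "play_rows", "body": {
  "moves": [
    [[0,0,0],[0,0.0004,0],0],
    [[0,0,0],[0,0.0008,0],0],
    [[0,0,0],[0,0.001,0],0],
    [[0,0,0],[0,0.0015,0],0],
    [[0,0,0],[0,0.002,0],0]
  ]
}}

```text
time: 17.05
ee_pos: [0.5141, 0.3614, 0.0445]
tcp_rot: [-90.1, -0.1, 85.5]
wrist_force: [-1.9, -2.7, 10.0]
opening: 0.0003
```

Sliding down at about 10 N. Keep going.

>>> {"method": "play_rows", "body": {
  "moves": [
    [[0,0,0],[0,0.0005,0],0],
    [[0,0,0],[0,0.001,0],0],
    [[0,0,0],[0,0.0015,0],0],
    [[0,0,0],[0,0.002,0],0],
    [[0,0,0],[0,0.0025,0],0]
  ]
}}

```text
time: 17.55
ee_pos: [0.5141, 0.3615, 0.042]
tcp_rot: [-90.1, -0.1, 85.5]
wrist_force: [-2.9, -1.6, 9.3]
opening: 0.0002
```

>>> {"method": "play_rows", "body": {
  "moves": [
    [[0,0,0],[0,0.0005,0],0],
    [[0,0,0],[0,0.001,0],0],
    [[0,0,0],[0,0.0015,0],0],
    [[0,0,0],[0,0.0015,0],0],
    [[0,0,0],[0,0.0015,0],0]
  ]
}}

```text
time: 18.05
ee_pos: [0.5139, 0.3614, 0.0404]
tcp_rot: [-90.1, -0.0, 85.5]
wrist_force: [-2.4, -1.9, 8.4]
opening: 0.0003
```

>>> {"method": "play_rows", "body": {
  "moves": [
    [[0,0,0],[0,0.0005,0],0],
    [[0,0,0],[0,0.001,0],0],
    [[0,0,0],[0,0.001,0],0],
    [[0,0,0],[0,0.001,0],0],
    [[0,0,0],[0,0.001,0],0]
  ]
}}

```text
time: 18.55
ee_pos: [0.5139, 0.3614, 0.0398]
tcp_rot: [-90.1, -0.0, 85.5]
wrist_force: [-3.0, -2.7, 11.9]
opening: 0.0002
```

>>> {"method": "play_rows", "body": {
  "moves": [
    [[0,0,0],[0,0.0003,0],0],
    [[0,0,0],[0,0.0006,0],0],
    [[0,0,0],[0,0.0006,0],0],
    [[0,0,0],[0,0.0006,0],0],
    [[0,0,0],[0,0.0006,0],0]
  ]
}}

```text
time: 19.05
ee_pos: [0.5139, 0.3614, 0.0397]
tcp_rot: [-90.1, -0.1, 85.5]
wrist_force: [-5.0, -4.3, 16.2]
opening: -0.0001
```

It's at the stop: z holds at 0.0397 while force rises to 16 N. I'll release and verify firmness with a light press near the edge.

>>> {"method": "play_rows", "body": {
  "moves": [
    [[0,0,0],[0,-0.003,0],0],
    [[0,0,0],[0,-0.008,0],0],
    [[0,0,0],[-0.012,-0.01,0],0],
    [[0,0,0],[-0.025,-0.009,0],0],
    [[0,0,0],[-0.025,-0.007,0],0]
  ]
}}

```text
time: 19.55
ee_pos: [0.5117, 0.3345, 0.0444]
tcp_rot: [-90.0, 0.0, 85.4]
wrist_force: [-1.5, -0.4, 0.3]
opening: 0.0004
```

>>> {"method": "play_rows", "body": {
  "moves": [
    [[0,0,0],[0,0.001,0],0],
    [[0,0,0],[0,0.002,0],0],
    [[0,0,0],[0,0.003,0],0],
    [[0,0,0],[0,0.004,0],0],
    [[0,0,0],[0,0.004,0],0]
  ]
}}

```text
time: 20.05
ee_pos: [0.5116, 0.3365, 0.0402]
tcp_rot: [-90.0, 0.0, 85.5]
wrist_force: [0.4, 0.2, 0.4]
opening: -0.0001
```

>>> {"method": "play_rows", "body": {
  "moves": [
    [[0,0,0],[0,0.0005,0],0],
    [[0,0,0],[0,0.001,0],0],
    [[0,0,0],[0,0.001,0],0],
    [[0,0,0],[0,0.001,0],0],
    [[0,0,0],[0,0.001,0],0]
  ]
}}

```text
time: 20.55
ee_pos: [0.5118, 0.3365, 0.0398]
tcp_rot: [-90.0, -0.0, 85.5]
wrist_force: [-2.0, -0.9, 4.2]
opening: 0.0003
```

Firm: the edge takes 4 N at the same height as the middle. I'll retreat and check the images.

>>> {"method": "play_rows", "body": {
  "moves": [
    [[0,0,0],[0,-0.01,0],0],
    [[0,0,0],[0,-0.05,0],0],
    [[0,0,0],[0,-0.1,0.0],0],
    [[0,0,0],[-0.04,-0.14,0.02],0],
    [[0,0,0],[-0.08,-0.18,0.04],0]
  ]
}}

```text
time: 21.05
ee_pos: [0.473, 0.2721, 0.2079]
tcp_rot: [-90.0, -0.0, 85.6]
wrist_force: [0.8, -1.1, 0.3]
opening: 0.0
```

>>> {"method": "play_rows", "body": {
  "moves": [
    [[0,0,0],[-0.05,-0.03,0],0],
    [[0,0,0],[-0.07,-0.03,0],0],
    [[0,0,0],[-0.07,-0.03,0],0],
    [[0,0,0],[-0.07,-0.03,0],0],
    [[0,0,0],[-0.07,-0.03,0],0]
  ]
}}

```text
time: 21.55
ee_pos: [0.4678, 0.2032, 0.2357]
tcp_rot: [-90.0, 0.0, 85.5]
wrist_force: [-0.2, -0.1, 0.1]
opening: -0.0004
```

```bash
python3 look.py wrist 7; python3 look.py side 7; python3 nx.py .45 .19 .25 86
python3 - <<'E'
import cv2,numpy as np,pickle
from scr import *
c=pickle.load(open("wrist7.pkl","rb"));s=screws(c);s=s[s[:,0].argsort()]
for z in (.047,.040):
  w=np.array([wplane(c,p,z) for p in s])
  for i in range(0,len(s),4):
    v=w[i:i+4];print(z,v.mean(0).round(4),sorted((1e3*np.linalg.norm(v[a]-v[b])).round(1).item() for a in range(len(v)) for b in range(a)))
a=cv2.imread("pics/side0.png")[180:340,260:360];b=cv2.imread("pics/side7.png")[180:340,260:360]
cv2.imwrite("pics/cmp7.png",cv2.resize(np.hstack([a,b]),None,fx=3.6,fy=3.6,interpolation=cv2.INTER_CUBIC))
E
```

```text
[23.5 -0.3  5.  95.5  0.  27.9] [0.4677 0.2034 0.2354] [-8.994e+01  3.000e-02  8.557e+01] 21.65 [-0.71  1.    0.04]
(array([-0.06, -0.43, -0.03]), array([-0.0148, -0.0145,  0.0167]))
0.047 [0.4888 0.0166 0.047 ] [56.1, 56.1, 56.1, 56.1, 79.4, 79.4]
0.047 [0.4905 0.1264 0.047 ] [56.0, 56.1, 56.1, 56.1, 79.2, 79.3]
0.047 [0.5012 0.2423 0.047 ] [55.8, 55.8, 55.8, 55.9, 78.9, 79.0]
0.047 [0.5108 0.3581 0.047 ] [54.6, 54.7, 54.8, 54.8, 77.4, 77.4]
0.04 [0.4907 0.0126 0.04  ] [57.3, 57.3, 57.3, 57.3, 81.0, 81.1]
0.04 [0.4924 0.1247 0.04  ] [57.2, 57.2, 57.3, 57.3, 80.9, 81.0]
0.04 [0.5033 0.243  0.04  ] [57.0, 57.0, 57.0, 57.0, 80.6, 80.6]
0.04 [0.5131 0.3613 0.04  ] [55.8, 55.8, 55.9, 55.9, 79.0, 79.0]
```

View pics/cmp7.png

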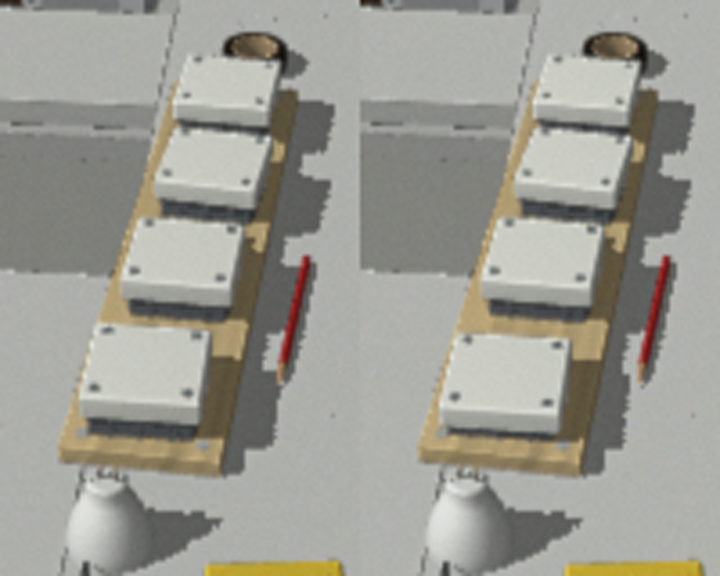

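View pics/wrist7.png

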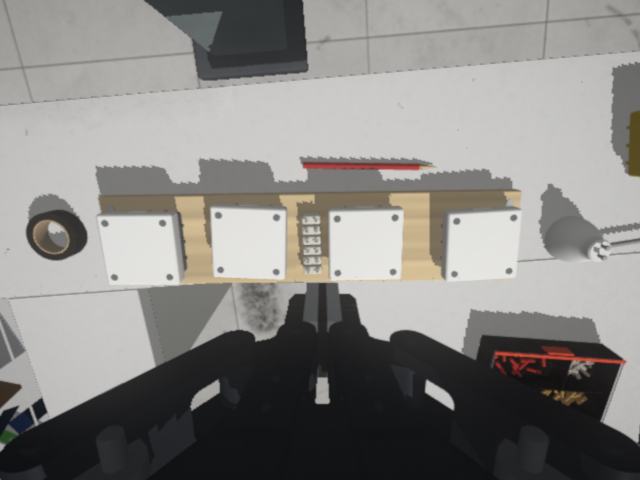

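The side view shows the +y end lid (right panel, about (505,380)) level and clearly lower, with its screw square undistorted. The tape, bulb, pencil, terminals and the other lids haven't moved, and the arm is clear.

```bash
python3 -c "
from workcell import *
print(job_done())"
```

```text
the job is handed in; nothing more can be done
None
```

The loose lid was the one at the +y end of the row, next to the bulb. It is now pressed home, firm and level, and I handed the job in at about 21.7 s.

- **Finding it:** I pressed near the edge of the two middle lids and both were firm, stopping the finger within 1 mm. Those presses reached 6–7 N, a bit more than the 1–3 N I was aiming for. The +y end lid tipped under about 3 N and levelled again when I let go. I stopped there, so the lid at the -y end was never tested.
- **Pressing it home:** Pressed in its middle, it slid down at about 9–10 N. After about 7.3 mm of finger travel it stopped, and the force rose to 16 N with no further movement.
- **Last checks:** A light press near the same edge (about 4 N) met a firm lid at the height of its middle. The wrist picture shows its top about 7 mm lower and level. The tape, bulb, pencil, terminals and other lids look unmoved, and the arm was clear. None of these checks failed or disagreed.

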